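# Slide the pepper mill back into the row of seasonings

## Robot

A 6-joint arm with a two-finger parallel gripper is mounted at the origin on the work surface. World frame = base frame: x ahead of the robot, y to its left, z up, the work surface at z = 0. Lengths are in m, angles in rad, forces in N, time in s.
With the tool pointing down it reaches from about 0.225 to 0.875 m from the base axis. Payload 3.4 kg.
Tool frame: the origin (TCP) lies at the very end of the fingers, on their centre line; the grasp point (between the pads) lies 19 mm behind it; z points along the fingers, y is the line along which they close (so a half turn about z gives the same grasp; the last joint's range is limited). The gripper opens to 85 mm and grips with 20 to 120 N. Pads are 22 mm wide; open, the fingers measure 114 mm over their backs; the gripper's body (76 mm by 85 mm) begins 54 mm behind the grasp point. The pads swing forward as they close: fully open they stand 13 mm farther back than shut.
Start: joints at [1.005, 0.276, 1.505, -0, 1.361, -0.121], TCP at [0.247, 0.519, 0.231] pointing down, gripper open.
Joint ranges: [-2.89, 2.89], [-0.75, 2.08], [0.22, 2.7], [-1.18, 4.32], [0.11, 2.71], [-2.7, 2.7]. Speed limits (rad/s): [2.57, 2.57, 3.14, 3.14, 3.14, 3.14].

## Interface

Orientations are given as a unit quaternion [w, x, y, z].
In Python, from rig import get_state, optics, sign_off gives the robot as it stands.
- The arm moves only by the tool send_rows, never from a script. Its argument "increments" is a list of rows, each an object with "gripper": the gripper's target within -1 to 1 (shut at 1, half-way at 0, fully open at -1); "linear": the shift along the world's x, y, z in m, a list of three; "delta_rot": the turn, a rotation vector about the world's x, y, z in rad, a list of three. In form: [{"gripper": gripper, "linear": [dx, dy, dz], "delta_rot": [rx, ry, rz]}, ...]. A call has 1 to 8 rows; each row is the pose to reach, as a shift and turn from the pose commanded when the call began; what a row does not reach only later rows make up. A row lasts 1/10 s, in which the tool goes at most 50 mm and 8.59 degrees, less where a joint would pass 70% of its speed; a pose out of reach is approached as far as the arm can. A call with a gripper value outside its range is refused whole. The fingers move at their own pace and stop on an object; "newtons" is the grip in N (left out, the last holds). Time passes only in rows, so rows that repeat a pose let the fingers close. It gives the time, the measured TCP pose, the force, the opening and the grip force at its end, in the units of the state.
- get_state(): the state, without advancing time (a new reading comes with each control period).
- optics.get_image(name): name is "scene" or "top" or "wrist"; returns a dict with "pixels" (420x560x3 uint8, blue, green, red), "K" (3x3 intrinsics, pixels), "rvec" (rotation vector, rad) and "tvec" (3), from world to camera coordinates, as OpenCV has them; the wrist camera has in their place "T_tool_cam" (4x4, takes a point from camera to tool coordinates, whose origin is the TCP and whose axes are the flange's). Camera axes: x right, y down, z forward; pixel columns grow to the right and rows downward; lengths in m; the calibration is good to about 2 mm. A picture is of the moment at which its call begins: read the wrist's pose just before it. There is no depth.
- sign_off(): hands the job in; it is judged then, once.
The state is a dict: "clock": time; "qpos": joint angles; "qd": joint speeds; "effort": joint torques, N m; "position": TCP position; "ee_rot": TCP orientation; "contact_force": force on the tool from outside, world axes, zero at the start; "moment": the same for the moment, N m; "width": finger opening in m; "gripper_force": force on a finger pad.
Only numpy, scipy, OpenCV 4.12 (cv2) and the standard library are available. Lean on these libraries where they do the work, as an engineer would, in place of code of your own. Each camera call takes 0.05 s, during which the arm holds its last target. There are 200 camera calls.

## Task

Your fingers are floury, so do not grip or lift anything: with the fingertips, push the tall wooden pepper mill low on its foot so that it slides, upright all the way, across the worktop and into the gap between the salt jar and the oil bottle, until its foot rests against the steel upstand at the back. Push gently, without rocking the mill over or squeezing it, let it stand clear of both neighbours, and leave everything else where it stands. Then take the hand away.

Things in the scene. Friction and masses are not known exactly. Their poses are not given: they have to be found in the camera images.
- pepper_mill: Tall turned-wood pepper mill, 233 mm high, 0.32 to 0.48 kg, steel ball on top, standing free on the worktop 150 to 220 mm in front of the upstand. Origin: centre of its underside; z up its axis. Widest at the foot; above it 51 mm across at 50 mm height, a waist of 33 mm at 90 to 115 mm, 45 mm at 150 mm, and a round head 50 mm across at 165 to 215 mm. An upright hand would touch the head: lean it back.
- mill_foot (a point): The place to push: a point on the mill's axis 15 mm above the worktop, middle of its foot. The foot is an upright cylinder 58 mm across and 32 mm high. Friction with the worktop is about 0.5 to 0.7: pushed on the foot it slides with 2 to 4 N; pushed higher than about 40 mm it may tip. It rolls off sideways from a single fingertip; two fingertips about 30 mm apart cradle it.
- sink_unit: Fixed steel sink and hob unit along the far side. Origin: on the worktop, at the front face of its upstand, mid length; x points away from the robot, square to the face. The upstand is a steel lip 50 mm high, 12 mm thick, 1.5 m long (along y); with the mill's foot against its face the mill's axis is 29 mm in front of it. Hob (right) and tap (left) stand over 80 mm behind the lip.
- salt_jar: Squat white ceramic jar with a wooden lid and knob, 72 mm across, 110 mm high, loose, 0.45 kg. Origin: centre of its underside. It stands on one side of the gap, left or right, 40 mm (axis) in front of the upstand; must not be disturbed.
- oil_bottle: Amber glass bottle, paper label, black cap, 66 mm across, 247 mm high, 0.55 kg, loose. Origin: centre of its underside. It stands on the other side of the gap, 184 mm from the salt jar between the axes (both on a line along y), 40 mm in front of the upstand; the gap's middle is midway between the two, about 115 mm of clear width; must not be disturbed.
- sugar_canister: Steel canister with a lid and black knob, 75 mm across, 148 mm high, loose, at one end of the row, 188 mm from the middle of the gap. Origin: centre of its underside; must not be disturbed.
- soy_dispenser: Small glass soy-sauce dispenser with a red cap, 76 mm across, 125 mm high, loose, at the other end of the row, 188 mm from the middle of the gap. Origin: centre of its underside; must not be disturbed.
- mixing_bowl: Steel mixing bowl, 230 mm across, 85 mm high, standing empty at the right of the work area. Origin: centre of its underside; must not be disturbed.
- white_bowl: Small white bowl, 96 mm across, 50 mm high, standing at the left of the work area. Origin: centre of its underside; must not be disturbed.
- measuring_cup: Steel measuring cup with a handle, 72 mm across, 70 mm high, standing in a shallow steel tray (220 x 320 mm, 22 mm high) at the far left. Origin: centre of its underside; must not be disturbed.

How it is judged:
At the end, for the whole second after the job is handed in: The pepper mill stands upright (within 3 degrees) and at rest on the worktop between the salt jar and the oil bottle, its foot against the upstand or within 8 mm of it, and clear of both neighbours by at least 4 mm (x of pepper_mill in the frame of sink_unit above -0.037 m and angle between pepper_mill's own z axis and vertical below 0.05 rad and height (world z) of pepper_mill below 0.004 m and horizontal distance between pepper_mill and salt_jar between 0.069 and 0.125 m and horizontal distance between pepper_mill and oil_bottle between 0.066 and 0.125 m and linear speed of pepper_mill below 0.01 m/s); the robot touches nothing.
It fails at once if the pepper mill rocked or tipped by more than 9 degrees (angle between pepper_mill's own z axis and vertical above 0.157 rad).
It fails at once if the pepper mill was lifted off the worktop (8 mm) (height (world z) of pepper_mill above 0.008 m).
It fails at once if the pepper mill was squeezed or shoved hard (over 30 N) (contact force between the fingers and pepper_mill above 30 N).
It fails at once if another thing was moved by more than 20 mm or knocked over (distance of any of salt_jar, oil_bottle, sugar_canister, soy_dispenser, mixing_bowl, white_bowl, measuring_cup from where it was at the start of the episode above 0.02 m or angle between any of salt_jar, oil_bottle, sugar_canister, soy_dispenser, mixing_bowl, white_bowl, measuring_cup's own z axis and vertical above 0.3 rad).
It also fails if it takes over 64 s, if anything falls off the work surface, if the arm or the gripper's body presses on something with over 40 N, if the wrist force passes 120 N, or if a joint passes its speed limit or range.

## Working session

There is one attempt and no reset: what is moved stays moved. The work goes in short steps, Python scripts to look and compute and a tool call to move; the robot and the scene stay as the last step left them, time stands still between calls to the robot, and variables do not carry over. Pictures are saved under pics/ and viewed, at most 10 in all, crops included, and the job is handed in when it is done.

Besides the shell and the picture viewer there is one more tool, called by a JSON object that holds its "name" and its "arguments". send_rows: Moves the arm, as the interface text tells. Its arguments: {"type":"object","properties":{"increments":{"type":"array"},"newtons":{"type":"number"}},"required":["increments"]}

```bash
ls; mkdir -p pics
python3 - <<'E'
from rig import get_state, optics
import cv2, numpy as np, pickle
s=get_state(); print(s)
d={}
for n in("scene","top"):
    im=optics.get_image(n); d[n]=im; cv2.imwrite(f"pics/{n}0.png",im["pixels"])
    R=cv2.Rodrigues(np.array(im["rvec"],float))[0]; print(n,im["K"],(-R.T@np.array(im["tvec"]).ravel()))
pickle.dump(d,open("im0.pkl","wb"))
E
```

```text
pics
{'clock': 0.0, 'qpos': array([ 1.00501789e+00,  2.76613128e-01,  1.50617441e+00,  2.89739515e-05,
        1.36071261e+00, -1.21016593e-01]), 'qd': array([ 0.00186232, -0.00122864, -0.00200457, -0.00024479, -0.00103179,
       -0.00034585]), 'effort': array([ 2.27756132e-04, -4.16773510e+01, -2.45802319e+01, -2.04192356e-04,
        1.10724242e-02, -2.19519421e-05]), 'position': array([0.24709602, 0.51858927, 0.23041294]), 'ee_rot': array([-3.34453933e-04,  2.20555396e-01,  9.75373983e-01, -8.93294410e-04]), 'contact_force': array([-0.49136827,  0.10356752,  0.75506548]), 'moment': array([ 0.00525617, -0.01867162, -0.0301875 ]), 'gripper_force': 0.0, 'width': 0.0851627843032712}
scene [[456.84281349   0.         282.08595022]
 [  0.         456.84281349 205.30345136]
 [  0.           0.           1.        ]] [1.19619359 0.67135217 0.98337659]
top [[516.88471635   0.         282.64117151]
 [  0.         516.88471635 206.55334491]
 [  0.           0.           1.        ]] [0.28044623 0.04042729 1.7366368 ]
```

View pics/scene0.png

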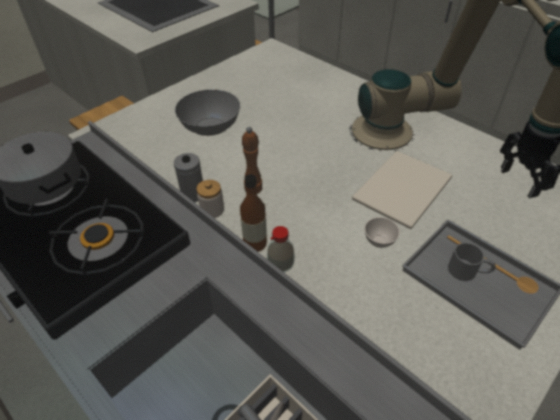

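View pics/top0.png

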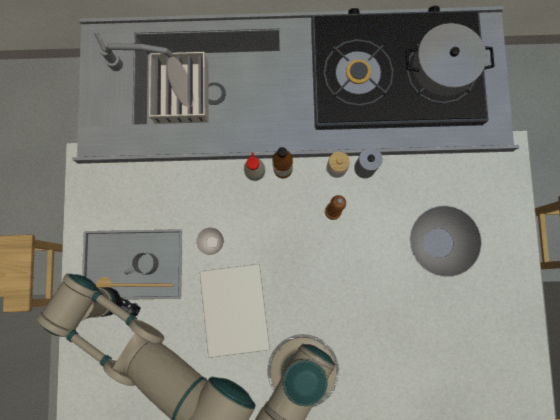

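The scene view shows the row (canister, salt, oil, soy) with the mill in front of it. In the top view, soy is at (254,165), oil at (283,160), salt at (339,160), the canister at (370,160) and the mill at about (336,206). Next I'll take an enlarged crop.

```bash
cat > h.py <<'E'
import cv2, numpy as np
def ray(im,u,v,z):
    R=cv2.Rodrigues(np.array(im["rvec"],float))[0]; C=-R.T@np.array(im["tvec"],float).ravel()
    d=R.T@np.linalg.inv(im["K"])@np.array([u,v,1.]); return C+d*(z-C[2])/d[2]
def proj(im,P):
    return cv2.projectPoints(np.array(P,float).reshape(-1,3),np.array(im["rvec"],float),np.array(im["tvec"],float),np.array(im["K"]),None)[0].reshape(-1,2)
E
python3 - <<'E'
import pickle,cv2,numpy as np
from h import *
d=pickle.load(open("im0.pkl","rb"))
a=d["top"]["pixels"][130:230,235:395]; cv2.imwrite("pics/topc.png",cv2.resize(a,None,fx=5,fy=5,interpolation=cv2.INTER_CUBIC))
a=d["scene"]["pixels"][110:280,160:310]; cv2.imwrite("pics/scc.png",cv2.resize(a,None,fx=3.5,fy=3.5,interpolation=cv2.INTER_CUBIC))
E
```

```text
(no output)
```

View pics/topc.png

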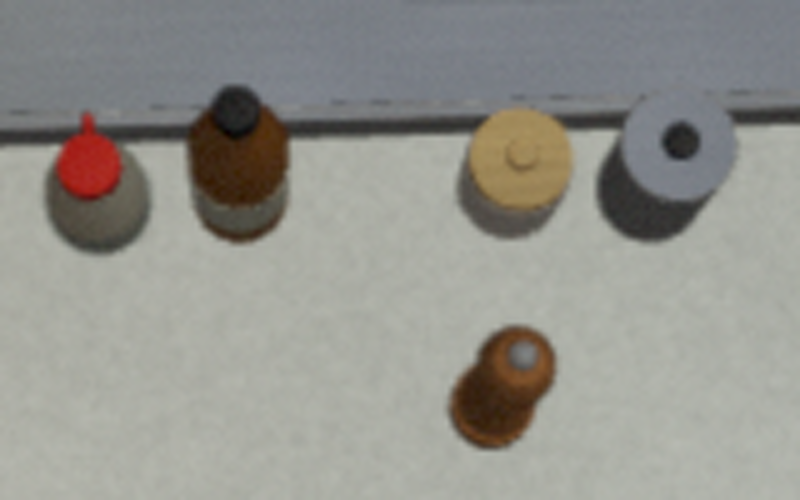

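View pics/scc.png

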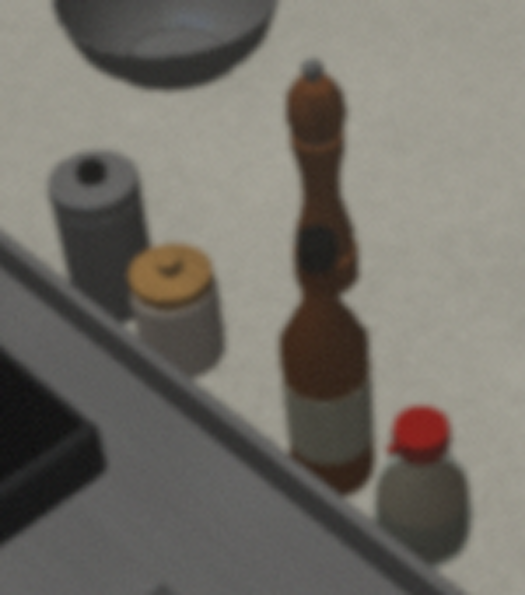

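The crops show these positions (top crop, scale 5, offset (235,130)):
- **Mill:** ball at (523,354), foot about (490,407)
- **Salt:** knob at (522,152)
- **Oil:** cap at (238,111)
- **Canister:** knob at (681,140)
- **Soy:** cap at (89,165)
- **Upstand:** bottom edge from (0,143) to (800,123)

Run:
```python
import pickle
from h import *
d=pickle.load(open("im0.pkl","rb")); t=d["top"]; s=d["scene"]
c=lambda u,v,z: ray(t,235+(u+.5)/5-.5,130+(v+.5)/5-.5,z)
g=lambda u,v,z: ray(s,160+(u+.5)/3.5-.5,110+(v+.5)/3.5-.5,z)
for n,p in dict(ball=(523,354,.228),foot=(490,407,.03),saltknob=(522,152,.108),saltlid=(522,160,.095),oilcap=(238,111,.245),oilfoot=(240,190,0.0),can=(681,140,.146),soy=(89,165,.12),up0=(60,141,0),up1=(740,125,0)).items(): print(n,c(*p).round(4))
for n,p in dict(ball=(312,66,.228),saltknob=(171,266,.108),oilcap=(319,248,.245),canknob=(91,170,.146),soy=(420,430,.12)).items(): print('S',n,g(*p).round(4))
# white bowl, mixing bowl, robust upstand edge
im=t["pixels"].astype(int).sum(2)
pts=[]
for u in list(range(90,235,6))+list(range(300,325,4))+list(range(390,505,6)):
    col=im[135:185,u].astype(float); k=np.argmin(col[:35]); 
    # crossing mid from dark to bright below
    lo=col[k]; hi=np.median(col[k+6:k+12]); j=k
    while col[j]<(lo+hi)/2: j+=1
    v=135+j-1+((lo+hi)/2-col[j-1])/(col[j]-col[j-1]); pts.append(ray(t,u,v,0)[:2])
pts=np.array(pts); 
for _ in range(3):
    p=np.polyfit(pts[:,1],pts[:,0],1); r=pts[:,0]-np.polyval(p,pts[:,1]); pts=pts[abs(r)<max(2*r.std(),.001)]
print("upstand x=%.4f*y+%.4f"%tuple(p),len(pts),r.std())
print('bowl',ray(t,210,241,.05), 'mix',ray(t,446,241,.085))
```

```text
ball [ 0.518  -0.1169  0.228 ]
foot [ 0.5141 -0.1141  0.03  ]
saltknob [ 0.6687 -0.1344  0.108 ]
saltlid [ 0.6665 -0.1355  0.095 ]
oilcap [0.6658 0.0474 0.245 ]
oilfoot [0.6734 0.0486 0.    ]
can [ 0.6645 -0.2306  0.146 ]
soy [0.6654 0.1443 0.12  ]
up0 [0.7115 0.1717 0.    ]
up1 [ 0.7091 -0.2966  0.    ]
S ball [ 0.5208 -0.116   0.228 ]
S saltknob [ 0.6737 -0.1279  0.108 ]
S oilcap [0.6744 0.0566 0.245 ]
S canknob [ 0.6682 -0.2289  0.146 ]
S soy [0.6677 0.1441 0.12  ]
upstand x=0.0007*y+0.7091 52 0.0002745231883295173
bowl [0.42351802 0.29229358 0.05      ] mix [ 0.39993723 -0.4662193   0.085     ]
```

```bash
cat >> h.py <<'E'
from scipy.spatial.transform import Rotation as Ro
def Rt(psi,lean,flip=1):
    psi,lean=np.radians([psi,lean]); f=np.array([np.cos(psi),np.sin(psi),0]); u=np.array([0,0,1.])
    z=np.sin(lean)*f-np.cos(lean)*u; x=flip*(np.cos(lean)*f+np.sin(lean)*u); return Ro.from_matrix(np.c_[x,np.cross(z,x),z])
def cur(s): q=s["ee_rot"]; return Ro.from_quat([q[1],q[2],q[3],q[0]])
def dr(s,R): return (R*cur(s).inv()).as_rotvec().round(4)
E
python3 - <<'E'
from rig import get_state, optics
from h import *
s=get_state(); print(cur(s).as_matrix().round(3)); print(optics.get_image("wrist")["T_tool_cam"].round(3))
for f in(1,-1):
  for p in (0,30):
    for l in(0,45): print(f,p,l,dr(s,Rt(p,l,f)))
E
```

```text
[[-0.903  0.43  -0.001]
 [ 0.43   0.903 -0.001]
 [ 0.    -0.002 -1.   ]]
[[-0.001 -0.959 -0.283  0.072]
 [ 1.    -0.001 -0.    -0.001]
 [-0.    -0.283  0.959 -0.143]
 [ 0.     0.     0.     1.   ]]
1 0 0 [-7.0000e-04 -2.1000e-03 -2.6968e+00]
1 0 45 [ 1.0408 -0.2375 -2.5146]
1 30 0 [-1.0000e-04 -2.0000e-03 -2.1732e+00]
1 30 45 [ 0.954   0.0358 -2.0408]
-1 0 0 [ 0.0016 -0.0005  0.4448]
-1 0 45 [-0.1731 -0.7727  0.4221]
-1 30 0 [ 1.700e-03 -1.000e-04  9.684e-01]
-1 30 45 [ 0.0337 -0.8151  0.9171]
```

{"name": "send_rows", "arguments": {"increments": [{"gripper":0.3,"linear":[0.08,-0.3,0.05],"delta_rot":[0,0,-1.0]},{"gripper":0.3,"linear":[0.08,-0.3,0.05],"delta_rot":[0,0,-1.0]},{"gripper":0.3,"linear":[0.08,-0.3,0.05],"delta_rot":[0,0,-1.0]},{"gripper":0.3,"linear":[0.08,-0.3,0.05],"delta_rot":[0,0,-1.0]},{"gripper":0.3,"linear":[0.08,-0.3,0.05],"delta_rot":[0,0,-1.0]},{"gripper":0.3,"linear":[0.08,-0.3,0.05],"delta_rot":[0,0,-1.0]},{"gripper":0.3,"linear":[0.08,-0.3,0.05],"delta_rot":[0,0,-1.0]},{"gripper":0.3,"linear":[0.08,-0.3,0.05],"delta_rot":[0,0,-1.0]}], "newtons": 20}}

```text
clock: 0.95
position: [0.3279, 0.2172, 0.2818]
ee_rot: [0.0, 0.663, 0.749, 0.0]
contact_force: [0.8, 0.4, 0.8]
width: 0.03
gripper_force: 0.0
```

{"name": "send_rows", "arguments": {"increments": [{"gripper":0.3,"linear":[0.1,-0.38,0],"delta_rot":[0,0,-1.17]},{"gripper":0.3,"linear":[0.1,-0.38,0],"delta_rot":[0,0,-1.17]},{"gripper":0.3,"linear":[0.1,-0.38,0],"delta_rot":[0,0,-1.17]},{"gripper":0.3,"linear":[0.1,-0.38,0],"delta_rot":[0,0,-1.17]},{"gripper":0.3,"linear":[0.1,-0.38,0],"delta_rot":[0,0,-1.17]},{"gripper":0.3,"linear":[0.1,-0.38,0],"delta_rot":[0,0,-1.17]},{"gripper":0.3,"linear":[0.1,-0.38,0],"delta_rot":[0,0,-1.17]},{"gripper":0.3,"linear":[0.1,-0.38,0],"delta_rot":[0,0,-1.17]}]}}

```text
clock: 1.75
position: [0.4284, -0.1623, 0.2808]
ee_rot: [-0.0, 0.966, 0.259, 0.0]
contact_force: [0.6, 1.4, -0.1]
width: 0.03
gripper_force: 0.0
```

Run:
```python
from rig import get_state
from h import *
s=get_state(); print(s["clock"],s["qpos"].round(2),s["position"].round(4),s["width"],s["contact_force"].round(2)); print(dr(s,Rt(30,45)),dr(s,Rt(30,0)))
```

```text
1.75 [-0.51  0.07  1.64  0.    1.43  0.53] [ 0.4284 -0.1623  0.2808] 0.029956456930797598 [ 0.57  1.37 -0.06]
[ 3.92e-01 -6.80e-01 -3.00e-04] [-0.0008  0.0002 -0.0001]
```

{"name": "send_rows", "arguments": {"increments": [{"gripper":0.3,"linear":[0,0,0],"delta_rot":[0.392,-0.68,0]},{"gripper":0.3,"linear":[0,0,-0.04],"delta_rot":[0.392,-0.68,0]},{"gripper":0.3,"linear":[0,0,-0.08],"delta_rot":[0.392,-0.68,0]},{"gripper":0.3,"linear":[0,0,-0.12],"delta_rot":[0.392,-0.68,0]},{"gripper":0.3,"linear":[0,0,-0.16],"delta_rot":[0.392,-0.68,0]},{"gripper":0.3,"linear":[0,0,-0.2],"delta_rot":[0.392,-0.68,0]},{"gripper":0.3,"linear":[0,0,-0.22],"delta_rot":[0.392,-0.68,0]},{"gripper":0.3,"linear":[0,0,-0.22],"delta_rot":[0.392,-0.68,0]}]}}

```text
clock: 2.55
position: [0.4268, -0.1604, 0.0585]
ee_rot: [-0.099, 0.892, 0.24, 0.369]
contact_force: [0.9, 0.5, 0.5]
width: 0.03
gripper_force: 0.0
```

```bash
cat >> h.py <<'E'
def wproj(s,im,P):
    T=np.eye(4); T[:3,:3]=cur(s).as_matrix(); T[:3,3]=s["position"]; M=np.linalg.inv(T@im["T_tool_cam"])
    c=M[:3,:3]@np.array(P,float)+M[:3,3]; p=im["K"]@c; return p[:2]/p[2]
def wray(s,im,u,v,z):
    T=np.eye(4); T[:3,:3]=cur(s).as_matrix(); T[:3,3]=s["position"]; M=T@im["T_tool_cam"]
    d=M[:3,:3]@np.linalg.inv(im["K"])@np.array([u,v,1.]); return M[:3,3]+d*(z-M[2,3])/d[2]
E
python3 - <<'E'
from rig import get_state,optics
from h import *
import pickle
s=get_state(); im=optics.get_image("wrist"); pickle.dump((s,im),open("w1.pkl","wb"));cv2.imwrite("pics/w1.png",im["pixels"])
print(s["qpos"].round(2),s["position"].round(4),dr(s,Rt(30,45)),s["contact_force"].round(1))
print("mill base expected px",wproj(s,im,[.518,-.116,0]),wproj(s,im,[.518,-.116,.032]))
E
```

```text
[-1.15  0.37  2.34  1.09  0.91 -1.02] [ 0.4268 -0.1604  0.0585] [-0.0002 -0.0007 -0.0014] [0.9 0.5 0.5]
mill base expected px [279.87412047 163.48161391] [280.9911538  135.61893944]
```

View pics/w1.png

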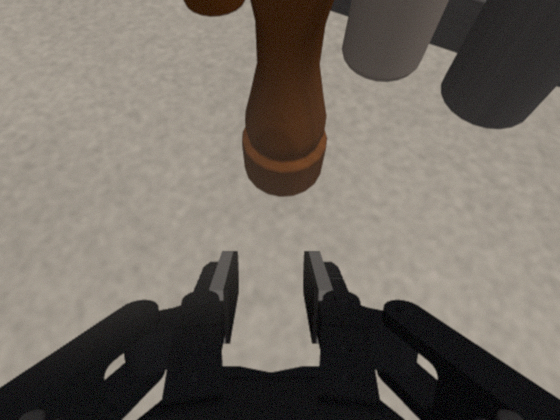

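The wrist view shows the foot centred between the fingertips: column 284, front bottom edge at (283,194). Salt's front bottom edge is at (384,80) and oil's is near (213,14).

Run:
```python
from h import *
import pickle
s,im=pickle.load(open("w1.pkl","rb"))
f=wray(s,im,283,194,0); C=s["position"]; 
for n,p,r in(("mill",(283.5,194),.029),("salt",(384,80),.036),("oil",(213,14),.033)):
    a=wray(s,im,*p,0); T=np.eye(4);T[:3,:3]=cur(s).as_matrix();T[:3,3]=C;cam=(T@im["T_tool_cam"])[:3,3]
    d=(a-cam)[:2]; d/=np.linalg.norm(d); print(n,a[:2].round(4),(a[:2]+r*d).round(4))
```

```text
mill [ 0.4959 -0.1314] [ 0.522  -0.1188]
salt [ 0.6428 -0.1516] [ 0.6785 -0.1469]
oil [0.6464 0.0342] [0.6717 0.0554]
```

{"name": "send_rows", "arguments": {"increments": [{"gripper":0.3,"linear":[0,0,-0.015],"delta_rot":[0,0,0]},{"gripper":0.3,"linear":[0,0,-0.03],"delta_rot":[0,0,0]},{"gripper":0.3,"linear":[0,0,-0.044],"delta_rot":[0,0,0]},{"gripper":0.3,"linear":[0.015,0.006,-0.044],"delta_rot":[0,0,0]},{"gripper":0.3,"linear":[0.03,0.012,-0.044],"delta_rot":[0,0,0]},{"gripper":0.3,"linear":[0.04,0.016,-0.044],"delta_rot":[0,0,0]},{"gripper":0.3,"linear":[0.049,0.019,-0.044],"delta_rot":[0,0,0]},{"gripper":0.3,"linear":[0.049,0.019,-0.044],"delta_rot":[0,0,0]}]}}

```text
clock: 3.4
position: [0.4775, -0.1413, 0.0177]
ee_rot: [-0.098, 0.892, 0.242, 0.37]
contact_force: [-0.6, 0.4, -0.1]
width: 0.03
gripper_force: 0.0
```

Run:
```python
from rig import get_state,optics
from h import *
s=get_state(); im=optics.get_image("wrist"); cv2.imwrite("pics/w2.png",im["pixels"])
print(s["position"].round(4),s["contact_force"].round(1))
```

```text
[ 0.4775 -0.1413  0.0177] [-0.6  0.4 -0.1]
```

View pics/w2.png

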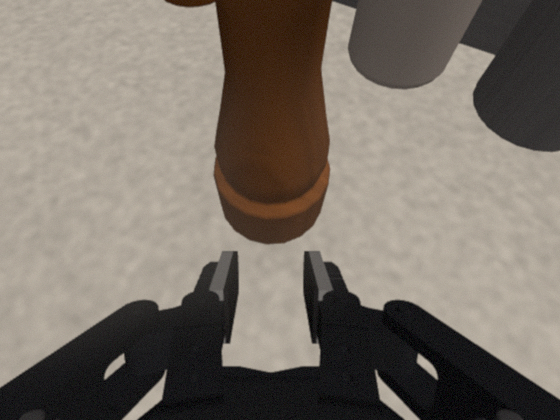

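The mill's foot is centred at column 272, midway between the fingertips at about 271. The front of the foot is about 15 mm ahead, so I'll close up and start pushing.

{"name": "send_rows", "arguments": {"increments": [{"gripper":0.3,"linear":[0.003,0.002,-0.004],"delta_rot":[0,0,0]},{"gripper":0.3,"linear":[0.006,0.0035,-0.004],"delta_rot":[0,0,0]},{"gripper":0.3,"linear":[0.009,0.005,-0.004],"delta_rot":[0,0,0]},{"gripper":0.3,"linear":[0.011,0.0065,-0.004],"delta_rot":[0,0,0]},{"gripper":0.3,"linear":[0.013,0.0075,-0.004],"delta_rot":[0,0,0]},{"gripper":0.3,"linear":[0.015,0.0085,-0.004],"delta_rot":[0,0,0]},{"gripper":0.3,"linear":[0.017,0.01,-0.004],"delta_rot":[0,0,0]},{"gripper":0.3,"linear":[0.019,0.011,-0.004],"delta_rot":[0,0,0]}]}}

```text
clock: 4.25
position: [0.4954, -0.1311, 0.0132]
ee_rot: [-0.098, 0.892, 0.241, 0.369]
contact_force: [-2.5, -2.6, 1.9]
width: 0.0299
gripper_force: 1.6
```

{"name": "send_rows", "arguments": {"increments": [{"gripper":0.3,"linear":[0.002,0.0012,0],"delta_rot":[0,0,0]},{"gripper":0.3,"linear":[0.004,0.0025,0],"delta_rot":[0,0,0]},{"gripper":0.3,"linear":[0.0065,0.0045,0],"delta_rot":[0,0,0]},{"gripper":0.3,"linear":[0.009,0.0062,0],"delta_rot":[0,0,0]},{"gripper":0.3,"linear":[0.0115,0.008,0],"delta_rot":[0,0,0]},{"gripper":0.3,"linear":[0.014,0.0098,0],"delta_rot":[0,0,0]},{"gripper":0.3,"linear":[0.0165,0.0115,0],"delta_rot":[0,0,0]},{"gripper":0.3,"linear":[0.019,0.0133,0],"delta_rot":[0,0,0]}]}}

```text
clock: 5.05
position: [0.5146, -0.1174, 0.0133]
ee_rot: [-0.098, 0.892, 0.241, 0.37]
contact_force: [-3.1, -1.8, 1.0]
width: 0.0295
gripper_force: 1.3
```

```bash
cat > meas.py <<'E'
from rig import get_state,optics
from h import *
import sys
s=get_state(); w=optics.get_image("wrist"); t=optics.get_image("top")
cv2.imwrite(f"pics/{sys.argv[1]}w.png",w["pixels"]); cv2.imwrite(f"pics/{sys.argv[1]}t.png",t["pixels"])
print(s["position"].round(4),"F",s["contact_force"].round(1))
# ball: grey pixels on brown head in top image
hsv=cv2.cvtColor(t["pixels"],cv2.COLOR_BGR2HSV); H,S,V=cv2.split(hsv)
brown=((H<18)&(S>110)&(V>40)).astype(np.uint8); brown[:,:]*=1; brown[:150]=0; brown[230:]=0; brown[:,:300]=0; brown[:,:]=brown
n,l,st,c=cv2.connectedComponentsWithStats(brown)
for i in range(1,n):
    if st[i,4]>40: print("brown",st[i],c[i].round(1),"as if z=.15",ray(t,*c[i],.15)[:2].round(4))
# wrist: brown foot bottom edge
hsv=cv2.cvtColor(w["pixels"],cv2.COLOR_BGR2HSV); H,S,V=cv2.split(hsv)
m=((H<18)&(S>110)&(V>25)).astype(np.uint8); n,l,st,c=cv2.connectedComponentsWithStats(m); i=1+np.argmax(st[1:,4]); b=l==i
ys=np.where(b.any(1))[0]; y=ys.max(); r=y-30; xs=np.where(b[r])[0]; u=(xs.min()+xs.max())/2
f=wray(s,w,u,y+.5,0); T=np.eye(4);T[:3,:3]=cur(s).as_matrix();T[:3,3]=s["position"];cam=(T@w["T_tool_cam"])[:3,3]
d=(f-cam)[:2]; d/=np.linalg.norm(d); print("wrist px",u,y,"mill",(f[:2]+.029*d).round(4))
E
python3 meas.py p1
```

```text
[ 0.5146 -0.1174  0.0133] F [-3.1 -1.8  1. ]
brown [321 189  19  24 285] [329.8 201.4] as if z=.15 [ 0.5279 -0.0959]
brown [538 203  22  11  81] [548.7 208. ] as if z=.15 [ 0.4882 -0.7694]
wrist px 271.0 273 mill [ 0.5412 -0.103 ]
```

{"name": "send_rows", "arguments": {"increments": [{"gripper":0.3,"linear":[0.004,0.0028,0],"delta_rot":[0,0,0]},{"gripper":0.3,"linear":[0.008,0.0056,0],"delta_rot":[0,0,0]},{"gripper":0.3,"linear":[0.012,0.0084,0],"delta_rot":[0,0,0]},{"gripper":0.3,"linear":[0.016,0.0112,0],"delta_rot":[0,0,0]},{"gripper":0.3,"linear":[0.02,0.014,0],"delta_rot":[0,0,0]},{"gripper":0.3,"linear":[0.024,0.0168,0],"delta_rot":[0,0,0]},{"gripper":0.3,"linear":[0.028,0.0196,0],"delta_rot":[0,0,0]},{"gripper":0.3,"linear":[0.032,0.0224,0],"delta_rot":[0,0,0]}]}}

```text
clock: 5.95
position: [0.5467, -0.0949, 0.0133]
ee_rot: [-0.098, 0.892, 0.241, 0.37]
contact_force: [-1.8, -0.9, -0.1]
width: 0.0301
gripper_force: 1.3
```

{"name": "send_rows", "arguments": {"increments": [{"gripper":0.3,"linear":[0.0037,0.0038,0],"delta_rot":[0,0,-0.032]},{"gripper":0.3,"linear":[0.0074,0.0076,0],"delta_rot":[0,0,-0.065]},{"gripper":0.3,"linear":[0.0111,0.0114,0],"delta_rot":[0,0,-0.1]},{"gripper":0.3,"linear":[0.0148,0.0152,0],"delta_rot":[0,0,-0.13]},{"gripper":0.3,"linear":[0.0185,0.019,0],"delta_rot":[0,0,-0.16]},{"gripper":0.3,"linear":[0.0222,0.0228,0],"delta_rot":[0,0,-0.2]},{"gripper":0.3,"linear":[0.0259,0.0266,0],"delta_rot":[0,0,-0.23]},{"gripper":0.3,"linear":[0.0296,0.0304,0],"delta_rot":[0,0,-0.26]}]}}

```text
clock: 6.75
position: [0.5761, -0.0646, 0.0133]
ee_rot: [-0.049, 0.916, 0.122, 0.379]
contact_force: [-0.8, -0.9, 0.5]
width: 0.0291
gripper_force: 1.4
```

```bash
python3 meas.py p2
```

```text
[ 0.5761 -0.0646  0.0133] F [-0.8 -0.9  0.5]
brown [307 168  17  26 300] [314.9 181.9] as if z=.15 [ 0.5908 -0.0517]
brown [537 204  19  12  64] [546.4 209.2] as if z=.15 [ 0.4848 -0.7618]
wrist px 275.0 273 mill [ 0.6064 -0.0606]
```

View pics/p2w.png

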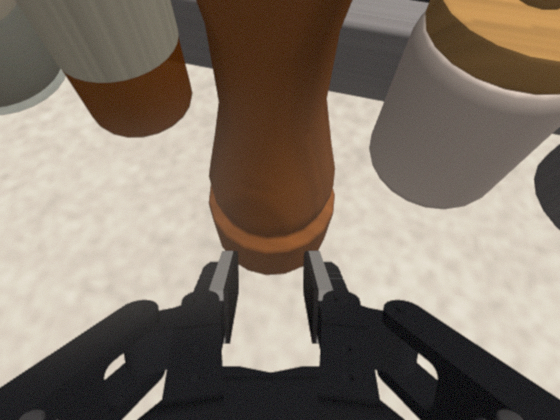

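The mill is still cradled, with the foot at column 272. Oil's bottom front is at (142,138), salt's is at (440,208), and the upstand is visible behind. I'll measure the gap from here.

Run:
```python
from rig import get_state,optics
from h import *
s=get_state(); w=optics.get_image("wrist")
T=np.eye(4);T[:3,:3]=cur(s).as_matrix();T[:3,3]=s["position"];cam=(T@w["T_tool_cam"])[:3,3]
for n,p,r in(("oil",(142,138),.033),("salt",(440,208),.036),("mill",(272,273),.029)):
    a=wray(s,w,*p,0); d=(a-cam)[:2]; d/=np.linalg.norm(d); print(n,(a[:2]+r*d).round(4))
for p in ((206,68),(385,99)): print("upstand",wray(s,w,*p,0)[:2].round(4))
```

```text
oil [0.6633 0.06  ]
salt [ 0.6689 -0.163 ]
mill [ 0.606 -0.057]
upstand [0.7105 0.0205]
upstand [ 0.7137 -0.1059]
```

{"name": "send_rows", "arguments": {"increments": [{"gripper":0.3,"linear":[0.0046,0.0026,0],"delta_rot":[0,0,-0.032]},{"gripper":0.3,"linear":[0.0092,0.0052,0],"delta_rot":[0,0,-0.065]},{"gripper":0.3,"linear":[0.0138,0.0078,0],"delta_rot":[0,0,-0.1]},{"gripper":0.3,"linear":[0.0184,0.0104,0],"delta_rot":[0,0,-0.13]},{"gripper":0.3,"linear":[0.023,0.013,0],"delta_rot":[0,0,-0.16]},{"gripper":0.3,"linear":[0.0276,0.0156,0],"delta_rot":[0,0,-0.2]},{"gripper":0.3,"linear":[0.0322,0.0182,0],"delta_rot":[0,0,-0.23]},{"gripper":0.3,"linear":[0.037,0.021,0],"delta_rot":[0,0,-0.26]}]}}

```text
clock: 7.7
position: [0.6127, -0.0441, 0.0131]
ee_rot: [0.0, 0.924, 0.002, 0.382]
contact_force: [-2.5, -1.6, 1.8]
width: 0.0299
gripper_force: 1.8
```

```bash
python3 meas.py p3
```

```text
[ 0.6127 -0.0441  0.0131] F [-2.5 -1.6  1.8]
brown [303 155  16  28 317] [310.8 170.1] as if z=.15 [ 0.629  -0.0401]
brown [536 202  24  11  80] [549.4 207.8] as if z=.15 [ 0.4888 -0.7715]
wrist px 274.0 273 mill [ 0.6431 -0.0474]
```

View pics/p3w.png

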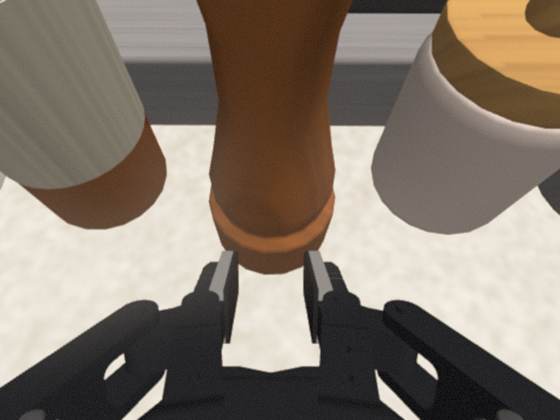

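The mill is centred: gaps of about 45 px to oil and 38 px to salt. The upstand foot line is at row 125. I'll push straight on with a slight +y and slow down at the end.

{"name": "send_rows", "arguments": {"increments": [{"gripper":0.3,"linear":[0.004,0.0003,0],"delta_rot":[0,0,0]},{"gripper":0.3,"linear":[0.008,0.0006,0],"delta_rot":[0,0,0]},{"gripper":0.3,"linear":[0.012,0.0009,0],"delta_rot":[0,0,0]},{"gripper":0.3,"linear":[0.016,0.0012,0],"delta_rot":[0,0,0]},{"gripper":0.3,"linear":[0.02,0.0015,0],"delta_rot":[0,0,0]},{"gripper":0.3,"linear":[0.024,0.0018,0],"delta_rot":[0,0,0]},{"gripper":0.3,"linear":[0.027,0.002,0],"delta_rot":[0,0,0]},{"gripper":0.3,"linear":[0.029,0.002,0],"delta_rot":[0,0,0]}]}}

```text
clock: 8.6
position: [0.6424, -0.0418, 0.0133]
ee_rot: [0.0, 0.924, 0.003, 0.382]
contact_force: [-2.0, -0.2, -0.7]
width: 0.03
gripper_force: 1.0
```

{"name": "send_rows", "arguments": {"increments": [{"gripper":0.3,"linear":[0.001,0,0],"delta_rot":[0,0,0]},{"gripper":0.3,"linear":[0.002,0,0],"delta_rot":[0,0,0]},{"gripper":0.3,"linear":[0.003,0,0],"delta_rot":[0,0,0]}]}}

```text
clock: 8.9
position: [0.6449, -0.0418, 0.0132]
ee_rot: [0.0, 0.924, 0.003, 0.382]
contact_force: [-1.7, 0.2, -0.7]
width: 0.0301
gripper_force: 1.0
```

{"name": "send_rows", "arguments": {"increments": [{"gripper":0.3,"linear":[0.001,0,0],"delta_rot":[0,0,0]},{"gripper":0.3,"linear":[0.002,0,0],"delta_rot":[0,0,0]}]}}

```text
clock: 9.1
position: [0.647, -0.0418, 0.0133]
ee_rot: [0.0, 0.924, 0.003, 0.382]
contact_force: [-1.6, -0.5, -0.7]
width: 0.0297
gripper_force: 1.0
```

```bash
python3 meas.py p4
```

```text
[ 0.647  -0.0418  0.0133] F [-1.6 -0.5 -0.7]
brown [302 150  17  24 305] [309.8 161.3] as if z=.15 [ 0.6572 -0.038 ]
brown [543 203  17  10  65] [550.9 207.6] as if z=.15 [ 0.4894 -0.7762]
wrist px 271.0 272 mill [ 0.678  -0.0428]
```

View pics/p4w.png

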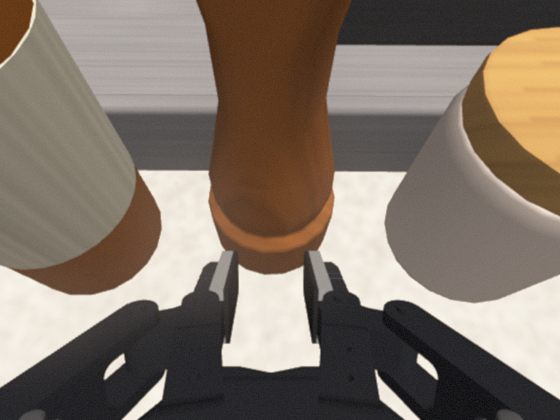

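The mill is midway between its neighbours, and the upstand line at row 170 is just behind the foot. The force is still only sliding friction, so I'll creep until it rises.

{"name": "send_rows", "arguments": {"increments": [{"gripper":0.3,"linear":[0.001,0,0],"delta_rot":[0,0,0]},{"gripper":0.3,"linear":[0.0015,0,0],"delta_rot":[0,0,0]}]}}

```text
clock: 9.4
position: [0.6486, -0.0418, 0.0133]
ee_rot: [0.0, 0.924, 0.003, 0.382]
contact_force: [-1.0, 0.0, -0.7]
width: 0.0301
gripper_force: 1.0
```

{"name": "send_rows", "arguments": {"increments": [{"gripper":0.3,"linear":[0.0005,0,0],"delta_rot":[0,0,0]},{"gripper":0.3,"linear":[0.001,0,0],"delta_rot":[0,0,0]}]}}

```text
clock: 9.6
position: [0.6495, -0.0418, 0.0133]
ee_rot: [0.0, 0.924, 0.003, 0.382]
contact_force: [-2.2, 0.1, -1.1]
width: 0.0296
gripper_force: 1.0
```

Run:
```python
from rig import get_state,optics
from h import *
s=get_state(); w=optics.get_image("wrist"); g=w["pixels"].astype(int).sum(2)
print(s["contact_force"].round(1),s["position"].round(4))
for u in(190,200,345,360):
    col=g[120:230,u]; k=np.argmax(np.diff(col)); print(u,120+k,wray(s,w,u,120.5+k,0)[:2].round(4))
```

```text
[-2.2  0.1 -1.1] [ 0.6495 -0.0418  0.0133]
190 173 [0.7108 0.0051]
200 174 [ 0.7102 -0.0008]
345 174 [ 0.7108 -0.0856]
360 174 [ 0.7108 -0.0944]
```

{"name": "send_rows", "arguments": {"increments": [{"gripper":0.3,"linear":[0.0005,0,0],"delta_rot":[0,0,0]},{"gripper":0.3,"linear":[0.001,0,0],"delta_rot":[0,0,0]}]}}

```text
clock: 9.85
position: [0.6505, -0.0418, 0.0133]
ee_rot: [0.0, 0.924, 0.003, 0.382]
contact_force: [-2.0, 1.1, -0.4]
width: 0.0299
gripper_force: 1.0
```

{"name": "send_rows", "arguments": {"increments": [{"gripper":0.3,"linear":[0.0005,0,0],"delta_rot":[0,0,0]},{"gripper":0.3,"linear":[0.001,0,0],"delta_rot":[0,0,0]}]}}

```text
clock: 10.05
position: [0.6509, -0.0418, 0.013]
ee_rot: [0.0, 0.924, 0.003, 0.382]
contact_force: [-6.2, -0.9, 2.2]
width: 0.0299
gripper_force: 2.8
```

{"name": "send_rows", "arguments": {"increments": [{"gripper":0.3,"linear":[0.0005,0,0],"delta_rot":[0,0,0]},{"gripper":0.3,"linear":[0.0005,0,0],"delta_rot":[0,0,0]}]}}

```text
clock: 10.25
position: [0.6509, -0.0417, 0.013]
ee_rot: [0.0, 0.924, 0.003, 0.382]
contact_force: [-6.8, -1.8, 2.0]
width: 0.0301
gripper_force: 3.0
```

The force has risen and the TCP has stopped, so the foot is against the upstand. I'll back straight away.

{"name": "send_rows", "arguments": {"increments": [{"gripper":0.3,"linear":[-0.003,0,0],"delta_rot":[0,0,0]},{"gripper":0.3,"linear":[-0.01,0,0],"delta_rot":[0,0,0]},{"gripper":0.3,"linear":[-0.025,0,0],"delta_rot":[0,0,0]},{"gripper":0.3,"linear":[-0.045,0,0],"delta_rot":[0,0,0]},{"gripper":0.3,"linear":[-0.07,0,0],"delta_rot":[0,0,0]},{"gripper":0.3,"linear":[-0.1,0,0.01],"delta_rot":[0,0,0]},{"gripper":0.3,"linear":[-0.13,0,0.03],"delta_rot":[0,0,0]},{"gripper":0.3,"linear":[-0.15,0,0.05],"delta_rot":[0,0,0]}]}}

```text
clock: 11.05
position: [0.4998, -0.0412, 0.0629]
ee_rot: [-0.0, 0.924, 0.003, 0.381]
contact_force: [0.3, 0.7, 1.0]
width: 0.0301
gripper_force: 0.0
```

Run:
```python
from rig import get_state,optics
from h import *
s=get_state(); print(s["contact_force"].round(1))
t=optics.get_image("top")["pixels"][120:240,220:400]; w=optics.get_image("wrist")["pixels"]
t=cv2.resize(t,None,fx=2.3,fy=2.3,interpolation=cv2.INTER_CUBIC); w=cv2.resize(w,(380,285))
o=np.zeros((290,800,3),np.uint8); o[:t.shape[0],:t.shape[1]]=t; o[:285,420:800]=w; cv2.imwrite("pics/fin.png",o)
```

```text
[0.3 0.7 1. ]
```

View pics/fin.png

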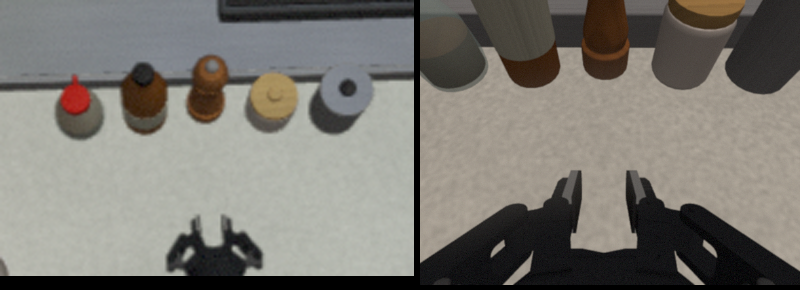

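The mill stands upright against the upstand, midway between oil and salt at top-view crop (208,90). The neighbours haven't moved and the hand is clear.

```bash
python3 -c "
from rig import sign_off
print(sign_off())"
```

```text
the job is handed in; nothing more can be done
None
```

The pepper mill was pushed upright into the gap until its foot met the upstand, it stands clear of salt and oil, the hand is withdrawn, and the job is handed in; no verdict came back.

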